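# Set the tissue box back on its base against the ledge

## Robot

A 6-joint arm with a two-finger parallel gripper is mounted at the origin on the work surface. World frame = base frame: x ahead of the robot, y to its left, z up, the work surface at z = 0. Lengths are in mm, angles in degrees, forces in N, time in s.
With the tool pointing down it reaches from about 350 to 850 mm from the base axis. Payload 8.1 kg.
Tool frame: the origin (TCP) lies at the very end of the fingers, on their centre line; the grasp point (between the pads) lies 19 mm behind it (r.grip_depth is the distance from the TCP to the grasp point, in mm); y points along the fingers, z is the direction in which the jaws open and shut, and the axes are right-handed (so a half turn about y gives the same grasp; the last joint's range is limited). The gripper opens to 85 mm and grips with 20 to 120 N. Pads are 22 mm wide; open, the fingers measure 114 mm over their backs; the gripper's body (76 mm by 85 mm) begins 54 mm behind the grasp point. The pads swing forward as they close: fully open they stand 13 mm farther back than shut.
Start: joints at [-77.888, 7.471, 85.268, -0, 87.261, -4.893], TCP at [175.497, -573.765, 231.292] pointing down, gripper open.
Joint ranges: [-169.43, 169.43], [-51.17, 129.36], [1.28, 143.12], [-76.62, 256.62], [0, 156.53], [-152.29, 152.29]. Speed limits (degrees/s): [136.94, 136.94, 159.86, 180, 180, 180].

## Interface

Orientations are given as [roll, pitch, yaw] about the fixed x, y, z axes, in that order (R = Rz(yaw) Ry(pitch) Rx(roll)).
In Python, from bench import readout, eyes, r gives the robot as it stands. The module is installed in compiled form; this text tells all that it offers.
- The arm moves only by the tool move_arm, never from a script. Its argument "motion" is text: rows parted by semicolons, each of 6 numbers parted by spaces: the shift along the world's x, y, z in cm, then the turn, a rotation vector about the world's x, y, z in degrees. A call has 1 to 10 rows; each row is the pose to reach, as a shift and turn from the pose commanded when the call began; what a row does not reach only later rows make up. A row lasts 1/12 s, in which the tool goes at most 41.7 mm and 7.16 degrees, less where a joint would pass 70% of its speed; a pose out of reach is approached as far as the arm can. A call with a gripper value outside its range is refused whole. "fingers" is the finger opening in cm, from 0 to 8.54, set as the call begins (left out, the last holds). The fingers move at their own pace and stop on an object; "squeeze" is the grip in N (left out, the last holds). Time passes only in rows, so rows that repeat a pose let the fingers close. It gives the time, the measured TCP pose, the force and the opening at its end, in the units of the state.
- readout.sense(): the state, without advancing time (a new reading comes with each control period).
- eyes.snapshot(name): name is "side" or "top"; returns a dict with "image" (384x512x3 uint8, blue, green, red), "fx", "fy", "cx", "cy" (pixels), "dist_coeffs" ([k1, k2, p1, p2, k3] as OpenCV has them; the pictures are not rectified), "world_to_cam" (4x4, takes a point from world to camera coordinates). Camera axes: x right, y down, z forward; pixel columns grow to the right and rows downward; lengths in mm; the calibration is good to about 2 mm. A picture is of the moment at which its call begins. There is no depth.
- r.hand_in(): hands the job in, once; it reports no verdict.
The state is a dict: "time": time; "joint_pos": joint angles; "qd": joint speeds; "joint_efforts": joint torques, N m; "tool_pos": TCP position; "tcp_rot": TCP orientation; "ft_force": force on the tool from outside, world axes, zero at the start; "wrist_torque": the same for the moment, N m; "finger_gap": finger opening in mm.
Only numpy, scipy, OpenCV 4.12 (cv2) and the standard library are available. Lean on these libraries where they do the work, as an engineer would, in place of code of your own. Each camera call takes 0.05 s, during which the arm holds its last target. There are 200 camera calls.

## Task

The tissue box on the hotel desk has been knocked onto its long side. Push it over so that it lies flat on its base with the slot facing up, and push it back until its long side is flush against the wooden ledge at the far side of the desk. Only push it with the fingers: do not lift or carry it, do not tip it onto its slot, and leave the cup, the bottle and the jar where they are.

Things in the scene. Friction and masses are not known exactly. Their poses are not given: they have to be found in the camera images.
- tissue_box: Solid black tissue box 220x110x56 mm, 0.3-0.5 kg, loose. One large face (its top) has a brass-rimmed dark oval slot marking, the opposite one (its base) grey felt. Origin: its centre. Own x along the 220, y along the 110, z out of the slot face. Starts on a long side, 110 tall, slot roughly facing the robot (roll 90 deg, yaw near -90); pushed high on the slot face it tips past balance at 27 deg, onto its base (roll 0).
- ledge: Straight dark wooden ledge fixed on the desk near its far side, 22 mm thick, 700 mm long, 45 mm high. Origin: centre of its underside, on the desk top. Own x is across its thickness, pointing away from the robot; own y along its length. The face towards the robot is at own x = -11 mm.
- cup: White open cup, 74 mm across, 75 mm tall, loose, to be left alone. Origin: centre of its underside; z up.
- bottle: Clear capped water bottle with a paper label, 64 mm across, 200 mm tall, loose, to be left alone. Origin: centre of its underside; z up.
- jar: Amber glass jar with a steel cap, 60 mm across, 90 mm tall, loose, to be left alone. Origin: centre of its underside; z up.

How it is judged (in metres and radians):
At the end, for the whole second after the job is handed in: The tissue box lies at rest flat on its base on the desk, slot up (within 0.06 rad), on the robot's side of the ledge with its long side along the ledge (within 0.06 rad), its middle no more than 6 mm from touching, its length backed by the ledge (angle between tissue_box's own z axis and vertical below 0.06 rad and height (world z) of tissue_box below 0.034 m and x of tissue_box in the frame of ledge between -0.072 and -0.06 m and y of tissue_box in the frame of ledge between -0.25 and 0.25 m and angle between the x axis of tissue_box and the y axis of ledge, either way round below 0.06 rad and linear speed of tissue_box below 0.01 m/s).
It fails at once if the tissue box is lifted off the desk or carried (height (world z) of tissue_box above 0.075 m or (height (world z) of tissue_box above 0.048 m and angle between tissue_box's own z axis and vertical below 0.2 rad)).
It fails at once if the tissue box falls onto its slotted face (angle between tissue_box's own z axis and vertical above 2.6 rad).
It fails at once if the cup is knocked over or shifted by more than 20 mm (distance of cup from where it was at the start of the episode above 0.02 m or angle between cup's own z axis and vertical above 0.3 rad).
It fails at once if the bottle is knocked over or shifted by more than 20 mm (distance of bottle from where it was at the start of the episode above 0.02 m or angle between bottle's own z axis and vertical above 0.3 rad).
It fails at once if the jar is knocked over or shifted by more than 20 mm (distance of jar from where it was at the start of the episode above 0.02 m or angle between jar's own z axis and vertical above 0.3 rad).
It also fails if it takes over 58 s, if anything falls off the work surface, if the arm or the gripper's body presses on something with over 40 N, if the wrist force passes 120 N, or if a joint passes its speed limit or range.

## Working session

There is one attempt and no reset: what is moved stays moved. The work goes in short steps, Python scripts to look and compute and a tool call to move; the robot and the scene stay as the last step left them, time stands still between calls to the robot, and variables do not carry over. Pictures are saved under pics/ and viewed, about 8 in all and at most 12, crops included, and the job is handed in when it is done.

Besides the shell and the picture viewer there is one more tool, called after "Call:" as a command line: name --argument value ..., lists and objects as JSON in quotes. move_arm: Moves the arm, as the interface text tells. Its arguments: {"type":"object","properties":{"motion":{"type":"string"},"fingers":{"type":"number"},"squeeze":{"type":"number"}},"required":["motion"]}

```bash
mkdir -p pics; cat > h.py <<'E'
import numpy as np, cv2
from bench import readout, eyes, r
def snap(n,f=None):
    s=eyes.snapshot(n)
    if f: cv2.imwrite('pics/'+f,s['image'])
    return s
def ray(s,px):
    K=np.array([[s['fx'],0,s['cx']],[0,s['fy'],s['cy']],[0,0,1]])
    u=cv2.undistortPoints(np.array(px,float).reshape(-1,1,2),K,np.array(s['dist_coeffs'])).reshape(-1,2)
    T=np.array(s['world_to_cam']);R=T[:3,:3];o=-R.T@T[:3,3]
    return o,np.c_[u,np.ones(len(u))]@R
def plane(s,px,z):
    o,d=ray(s,px); return o+d*((z-o[2])/d[:,2])[:,None]
E
python3 - <<'E'
from h import *
for n in('top','side'):
    s=snap(n,n+'0.png'); T=np.array(s['world_to_cam']); print(n,-T[:3,:3].T@T[:3,3],T[2,:3])
st=readout.sense(); print(st['time'],st['tool_pos'],st['tcp_rot'],st['ft_force'],st['finger_gap'])
E
```

```text
top [ 442.21269369   21.84767904 1140.33219175] [ 0.15386361 -0.01312314 -0.98800495]
side [547.38531846 877.63180972 804.7014296 ] [ 0.05718425 -0.76463763 -0.64191842]
0.1 [ 175.39581675 -573.27244591  230.32668642] [-9.00967305e+01  8.35711370e-03 -1.62996618e+02] [ 0.57083778 -0.04927215 -0.1404893 ] 85.08490378013161
```

View pics/top0.png

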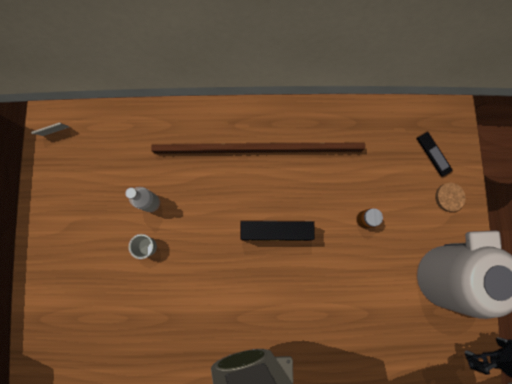

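View pics/side0.png

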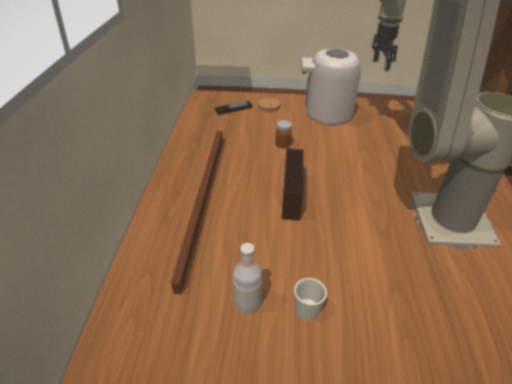

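The top view shows the ledge at row ~148 (cols 152–364), the box at cols 240–314, rows 221–241, the jar at (373,218), the bottle at (140,198) and the cup at (142,247). The side view agrees: box upright at about (293,185).

```bash
cat >> h.py <<'E'
def blob(m,x0,x1,y0,y1):
    k=np.zeros_like(m);k[y0:y1,x0:x1]=m[y0:y1,x0:x1]
    c=max(cv2.findContours(k,cv2.RETR_EXTERNAL,cv2.CHAIN_APPROX_NONE)[0],key=cv2.contourArea)
    return c,cv2.boxPoints(cv2.minAreaRect(c))
E
python3 - <<'E'
from h import *
s=snap('top');g=s['image']; v=g.max(2)
m=((v<45)*255).astype(np.uint8)
c,b=blob(m,225,330,205,255);print('box px',b.round(1).tolist());print('z110',plane(s,b,110).round(0).tolist());print('z0',plane(s,b,0).round(0).tolist())
for col in (170,220,260,300,350): print(col,[(y,g[y,col].tolist()) for y in range(141,157)])
for n,p,z in(('jar',(374,217),90),('bottle',(132,194),200),('cup',(143,246),75),('ledgeL',(152,152),45),('ledgeR',(364,150),45)):print(n,plane(s,[p],z).round(0))
print([(y,g[y,277].tolist()) for y in range(216,246)])
t=snap('side');i=t['image'];cv2.imwrite('pics/sidecrop.png',cv2.resize(i[130:230,180:330],None,fx=5,fy=5,interpolation=cv2.INTER_CUBIC))
E
```

```text
box px [[241.0, 222.0], [314.0, 222.0], [314.0, 240.0], [241.0, 240.0]]
z110 [[525.0, 41.0, 110.0], [521.0, -175.0, 110.0], [468.0, -172.0, 110.0], [472.0, 42.0, 110.0]]
z0 [[534.0, 43.0, 0.0], [529.0, -196.0, 0.0], [471.0, -193.0, 0.0], [475.0, 44.0, 0.0]]
170 [(141, [49, 85, 131]), (142, [49, 85, 131]), (143, [45, 78, 121]), (144, [35, 62, 99]), (145, [29, 48, 83]), (146, [29, 47, 83]), (147, [33, 51, 87]), (148, [31, 49, 86]), (149, [31, 49, 84]), (150, [21, 36, 64]), (151, [10, 19, 37]), (152, [8, 14, 28]), (153, [15, 24, 40]), (154, [18, 33, 54]), (155, [25, 45, 69]), (156, [33, 59, 91])]
220 [(141, [47, 84, 131]), (142, [47, 83, 128]), (143, [41, 68, 110]), (144, [33, 54, 90]), (145, [30, 50, 86]), (146, [32, 51, 88]), (147, [31, 50, 86]), (148, [29, 45, 80]), (149, [21, 34, 61]), (150, [13, 22, 39]), (151, [10, 16, 30]), (152, [9, 18, 33]), (153, [17, 30, 49]), (154, [20, 36, 57]), (155, [24, 43, 68]), (156, [36, 62, 97])]
260 [(141, [47, 83, 130]), (142, [43, 75, 117]), (143, [35, 57, 94]), (144, [29, 47, 81]), (145, [30, 48, 81]), (146, [31, 48, 84]), (147, [30, 48, 84]), (1
[... 940 characters left out ...]
9.  75.]]
ledgeL [[762. 327.  45.]]
ledgeR [[ 758. -363.   45.]]
[(216, [51, 89, 137]), (217, [48, 85, 133]), (218, [48, 84, 130]), (219, [47, 81, 125]), (220, [40, 66, 101]), (221, [30, 42, 60]), (222, [27, 27, 29]), (223, [25, 24, 22]), (224, [26, 26, 26]), (225, [24, 24, 24]), (226, [26, 25, 25]), (227, [25, 22, 23]), (228, [28, 25, 27]), (229, [28, 26, 26]), (230, [28, 26, 25]), (231, [26, 26, 25]), (232, [26, 25, 24]), (233, [27, 26, 26]), (234, [26, 24, 23]), (235, [28, 26, 26]), (236, [27, 27, 27]), (237, [29, 26, 27]), (238, [28, 26, 25]), (239, [17, 24, 31]), (240, [22, 43, 60]), (241, [26, 46, 70]), (242, [25, 44, 69]), (243, [26, 44, 70]), (244, [25, 45, 70]), (245, [24, 42, 68])]
```

View pics/sidecrop.png

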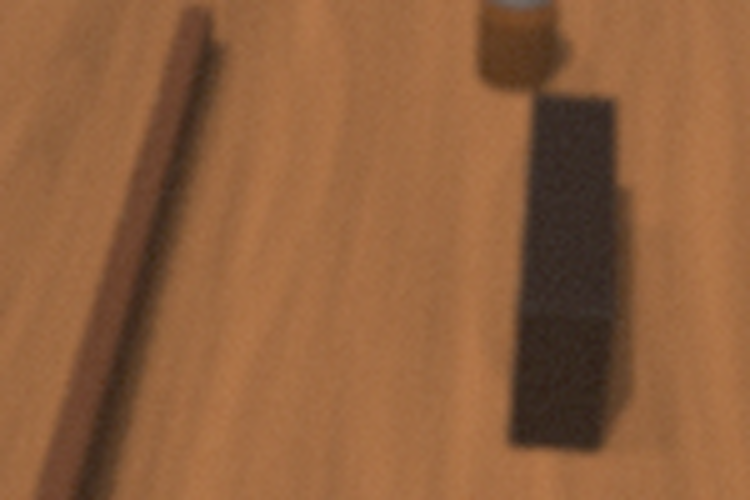

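The side crop shows the box upright with clear space to the ledge: slot face about x≈470, base face about x≈525, y from -174 to 41. The ledge's near face is at about x≈750. I'll move over with the jaws along y and the fingers open, for a wide push.

Call:
move_arm --motion "0.6 4 0 0 0 -2; 1.2 8 0 0 0 -4; 1.8 12 0 0 0 -6; 2.5 16 0 0 0 -8; 4.5 19 0 0 0 -10; 6.6 22 0 0 0 -12; 8.7 25 0 0 0 -14; 10.8 28.2 0 0 0 -16; 12.9 31.4 0 0 0 -16; 15 34.5 0 0 0 -16" --fingers 8.5

```text
time: 1.03
tool_pos: [326.0, -227.0, 231.4]
tcp_rot: [-90.0, 0.0, -179.0]
ft_force: [0.7, -1.0, -0.5]
finger_gap: 84.8
```

```bash
python3 - <<'E'
from h import *
s=eyes.snapshot('top');g=s['image'].astype(float).sum(2)
pts=[]
for c in range(160,358,6):
    col=g[:,c]; seg=col[144:153]
    hi=np.median(col[145:148]); lo=seg[3:].min(); th=(hi+lo)/2
    y=next(y for y in range(146,154) if col[y]>=th>col[y+1]); pts.append((c,y+(col[y]-th)/(col[y]-col[y+1])))
P=plane(s,pts,45); 
vx,vy,x0,y0=cv2.fitLine(P[:,:2].astype(np.float32),cv2.DIST_HUBER,0,.01,.01).ravel()
print('ledge near line: x at y=-66',x0+vx/vy*(-66-y0),'dx/dy deg',np.degrees(np.arctan(vx/vy)),'resid',np.abs(P[:,0]-(x0+vx/vy*(P[:,1]-y0))).max())
print(readout.sense()['tool_pos'],readout.sense()['tcp_rot'])
E
```

```text
ledge near line: x at y=-66 765.00934 dx/dy deg 0.23903361 resid 1.4617427021000822
[ 329.37475824 -221.90729728  231.39178062] [-9.01745350e+01  1.64952907e-01 -1.78764368e+02]
```

Call:
move_arm --motion "2 3.2 0 0 0 -1; 4 6.4 0 0 0 -1.7; 6 9.6 0 0 0 -1.7; 8 12.8 0 0 0 -1.7; 9.7 16.2 -2 0 0 -1.7; 9.7 16.2 -5 0 0 -1.7; 9.7 16.2 -8 0 0 -1.7; 9.7 16.2 -11 0 0 -1.7; 9.7 16.2 -13.5 0 0 -1.7; 9.7 16.2 -13.5 0 0 -1.7"

```text
time: 1.92
tool_pos: [418.4, -65.6, 90.7]
tcp_rot: [-90.1, -0.5, 179.3]
ft_force: [-0.8, 0.2, -1.6]
finger_gap: 85.0
```

```bash
python3 -c "
from h import *
snap('side','s1.png');s=readout.sense();print(s['tool_pos'],s['tcp_rot'],s['ft_force'])"
```

```text
[419.89640669 -66.12696526  93.64356387] [-90.09439014  -0.35569547 179.31770514] [-0.12996005  0.05018976  0.63371581]
```

View pics/s1.png

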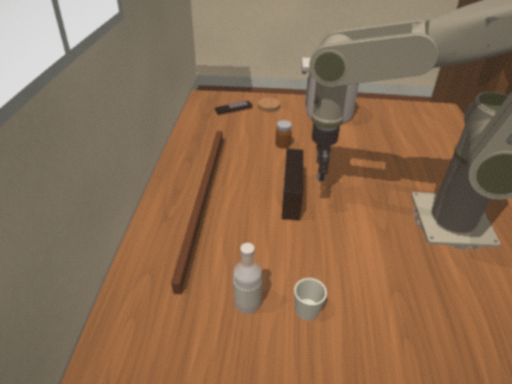

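The gripper at (322,160) stands behind the box (293,185) with clearance. With the fingers open the tips sit about 13 mm higher, so I'll lower the arm first, then push.

Call:
move_arm --motion "0.5 0 -1.6 0 0 0; 1 0 -1.6 0 0 0; 1.5 0 -1.6 0 0 0; 2 0 -1.6 0 0 0; 2.5 0 -1.6 0 0 0; 3 0 -1.6 0 0 0; 3.5 0 -1.6 0 0 0; 4 0 -1.6 0 0 0; 4.5 0 -1.6 0 0 0; 5 0 -1.6 0 0 0"

```text
time: 2.8
tool_pos: [472.9, -66.8, 80.3]
tcp_rot: [-90.0, -0.0, 179.3]
ft_force: [-1.0, 0.8, 1.4]
finger_gap: 84.9
```

```bash
python3 -c "
from h import *
t=snap('side');i=t['image'];cv2.imwrite('pics/s2.png',cv2.resize(i[110:240,180:360],None,fx=4,fy=4));s=readout.sense();print(s['tool_pos'],s['tcp_rot'],s['ft_force'])"
```

```text
[473.75197857 -66.81952094  80.49164413] [-8.99952982e+01  4.65366056e-02  1.79303884e+02] [-1.51083021  1.10726024  0.1118884 ]
```

View pics/s2.png

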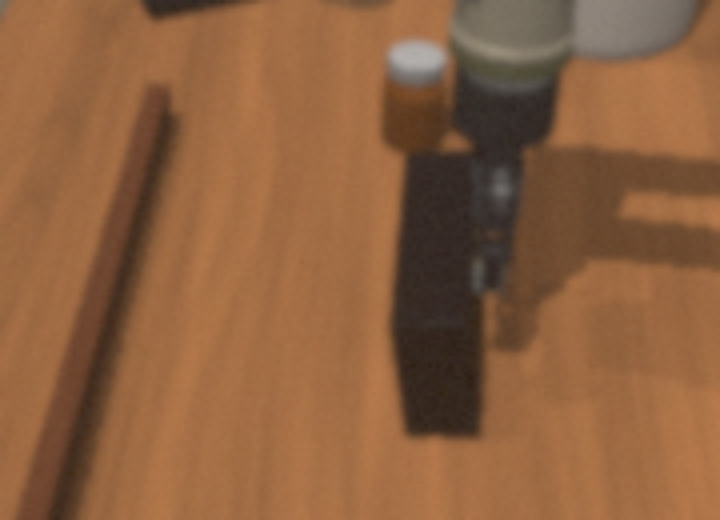

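The end face leans towards the ledge (its top edge at rows 320 of the crop has moved left of its bottom edge), so the box is tipping. I'll continue.

Call:
move_arm --motion "0.4 0 0 0 0 0; 0.8 0 0 0 0 0; 1.2 0 0 0 0 0; 1.6 0 0 0 0 0; 2 0 0 0 0 0; 2.4 0 0 0 0 0; 2.8 0 0 0 0 0; 3.2 0 0 0 0 0; 3.2 0 0 0 0 0; 3.2 0 0 0 0 0"

```text
time: 3.68
tool_pos: [504.6, -66.7, 80.2]
tcp_rot: [-90.0, -0.0, 179.3]
ft_force: [0.0, 0.5, -0.0]
finger_gap: 84.8
```

```bash
python3 -c "
from h import *
t=snap('side');i=t['image'];cv2.imwrite('pics/s3.png',cv2.resize(i[110:240,180:360],None,fx=4,fy=4));s=readout.sense();print(s['tool_pos'],s['tcp_rot'],s['ft_force'])"
```

```text
[504.41077478 -66.72415939  80.16019029] [-9.00045429e+01 -2.05755535e-02  1.79308435e+02] [0.26422448 0.2125891  0.10182036]
```

View pics/s3.png

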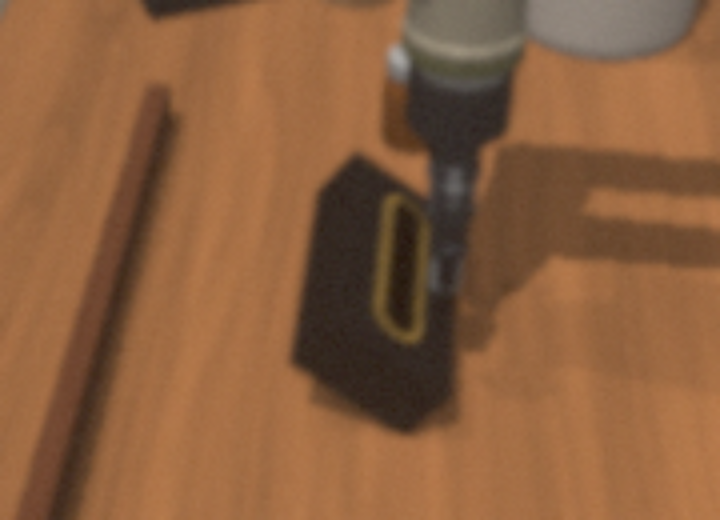

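The slot is visible and the box is mid-fall onto its base. I'll back off, lower the arm and look again.

Call:
move_arm --motion "-1.5 0 0 0 0 0; -3 0 0 0 0 0; -4.5 0 0 0 0 0; -5 0 -1.5 0 0 0; -5 0 -3 0 0 0; -5 0 -4.5 0 0 0; -5 0 -6 0 0 0; -5 0 -6 0 0 0; -5 0 -6 0 0 0"

```text
time: 4.48
tool_pos: [453.4, -66.5, 19.7]
tcp_rot: [-90.0, -0.1, 179.3]
ft_force: [0.4, -0.2, 0.6]
finger_gap: 84.9
```

```bash
python3 - <<'E'
from h import *
t=snap('side');cv2.imwrite('pics/s4.png',cv2.resize(t['image'][110:240,180:360],None,fx=4,fy=4))
s=snap('top','t4.png');x=readout.sense();print(x['tool_pos'],x['ft_force'],x['time'])
E
```

```text
[455.04064092 -66.90631294  21.20133035] [-0.55675887 -0.33531615  0.07025712] 4.5833
```

View pics/s4.png

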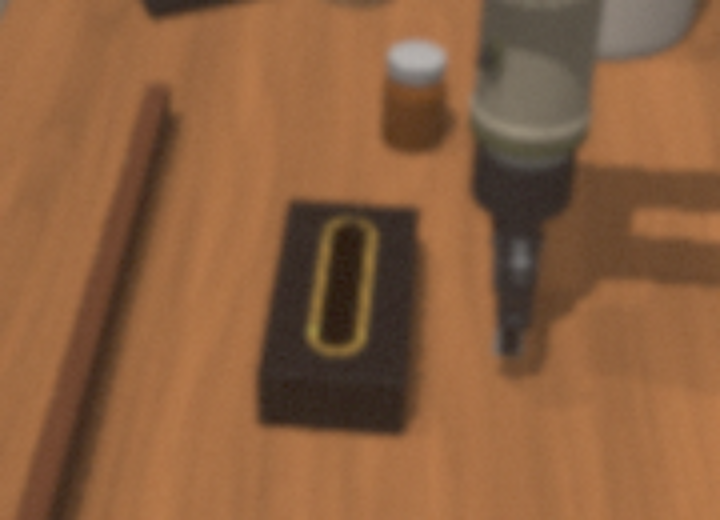

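View pics/t4.png

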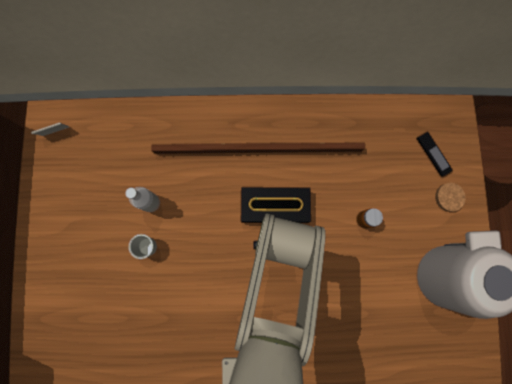

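The box now lies flat with the slot up: top view cols 241–311, rows 187–223, with the jar, cup and bottle unmoved. That is 8 pictures viewed. Next I'll measure the gap to the ledge.

```bash
cat >> h.py <<'E'
def cross(col,a,b,rising):  # subpixel half-level crossing in col[a:b]
    v=col[a:b]; th=(v.max()+v.min())/2
    for i in range(len(v)-1):
        if (v[i]<th)!=(v[i+1]<th) and (v[i+1]>v[i])==rising: return a+i+(th-v[i])/(v[i+1]-v[i])
def fit(P): 
    k=np.polyfit(P[:,1],P[:,0],1); return np.polyval(k,-66).round(1),np.degrees(k[0]).round(2)
def edges(s,far=(178,194)):
    g=s['image'].astype(float).sum(2)
    f=[(c,cross(g[:,c],*far,False)) for c in range(248,306,4)]
    l=[(c,cross(g[:,c],146,153,False)) for c in range(230,330,4)]
    f=[p for p in f if p[1]];l=[p for p in l if p[1]]
    print('box far top edge',fit(plane(s,f,56)),'ledge near top edge',fit(plane(s,l,45)))
    row=g[200]; 
E
python3 - <<'E'
from h import *
s=snap('top'); edges(s)
g=s['image'].astype(float).sum(2)
for rr in(193,200,210): a=cross(g[rr],232,248,False);b=cross(g[rr],300,320,True);print(a,b,plane(s,[(a,rr),(b,rr)],56).round(0).tolist())
E
```

```text
box far top edge (np.float64(638.2), np.float64(1.57)) ledge near top edge (np.float64(765.0), np.float64(0.29))
240.4 311.44736842105266 [[620.0, 42.0, 56.0], [616.0, -181.0, 56.0]]
240.4375 314.55882352941177 [[598.0, 43.0, 56.0], [594.0, -190.0, 56.0]]
240.43589743589743 314.24242424242425 [[567.0, 43.0, 56.0], [562.0, -187.0, 56.0]]
```

Call:
move_arm --motion "1 0 -1 0 0 0.4; 2 0 -1 0 0 0.4; 3 0 -1 0 0 0.4; 4 0 -1 0 0 0.4; 5 0 -1 0 0 0.4; 6 0 -1 0 0 0.4; 6.8 0 -1 0 0 0.4; 7.6 0 -1 0 0 0.4; 8.4 0 -1 0 0 0.4; 9.2 0 -1 0 0 0.4"

```text
time: 5.47
tool_pos: [547.0, -66.8, 10.6]
tcp_rot: [-90.0, -0.0, 179.7]
ft_force: [-3.0, 0.3, 1.9]
finger_gap: 85.1
```

Call:
move_arm --motion "0.8 0 0 0 0 0; 1.6 0 0 0 0 0; 2.4 0 0 0 0 0; 3.2 0 0 0 0 0; 4 0 0 0 0 0; 4.8 0 0 0 0 0; 5.6 0 0 0 0 0; 6.4 0 0 0 0 0; 7.1 0 0 0 0 0; 7.5 0 0 0 0 0"

```text
time: 6.3
tool_pos: [622.6, -66.8, 10.3]
tcp_rot: [-90.0, 0.0, 179.7]
ft_force: [-2.7, -0.7, 2.8]
finger_gap: 84.7
```

```bash
python3 - <<'E'
from h import *
s=snap('top','t5.png'); x=readout.sense();print(x['tool_pos'],x['ft_force'],x['time'])
g=s['image'].astype(int).sum(2)
for c in(255,275,295):print(c,[(y,int(g[y,c])) for y in range(142,172)])
E
```

```text
[622.97724903 -66.77625337  10.38238448] [-0.84687925  0.4584088  -0.35088471] 6.35
255 [(142, 234), (143, 184), (144, 152), (145, 151), (146, 155), (147, 165), (148, 153), (149, 110), (150, 58), (151, 49), (152, 79), (153, 110), (154, 99), (155, 76), (156, 71), (157, 76), (158, 71), (159, 73), (160, 75), (161, 73), (162, 75), (163, 105), (164, 207), (165, 296), (166, 231), (167, 151), (168, 147), (169, 167), (170, 188), (171, 210)]
275 [(142, 211), (143, 162), (144, 181), (145, 254), (146, 304), (147, 328), (148, 349), (149, 364), (150, 374), (151, 386), (152, 393), (153, 402), (154, 405), (155, 410), (156, 417), (157, 420), (158, 426), (159, 431), (160, 430), (161, 435), (162, 436), (163, 435), (164, 432), (165, 434), (166, 428), (167, 422), (168, 417), (169, 407), (170, 403), (171, 393)]
295 [(142, 226), (143, 176), (144, 156), (145, 158), (146, 159), (147, 175), (148, 232), (149, 286), (150, 320), (151, 340), (152, 357), (153, 369), (154, 379), (155, 387), (156, 396), (157, 402), (158, 406), (159, 410), (160, 416), (161, 420), (162, 424), (163, 429), (164, 432), (165, 432), (166, 432), (167, 430), (168, 430), (169, 428), (170, 427), (171, 419)]
```

Call:
move_arm --motion "0.3 0 0 0 0 0; 0.6 0 0 0 0 0; 0.9 0 0 0 0 0; 1.2 0 0 0 0 0; 1.4 0 0 0 0 0; 1.6 0 0 0 0 0; 1.7 0 0 0 0 0; 1.8 0 0 0 0 0; 1.9 0 0 0 0 0"

```text
time: 7.1
tool_pos: [640.5, -66.7, 10.2]
tcp_rot: [-90.0, -0.0, 179.7]
ft_force: [-1.2, 0.2, -1.0]
finger_gap: 85.0
```

Call:
move_arm --motion "0.1 0 0 0 0 0; 0.2 0 0 0 0 0"

```text
time: 7.27
tool_pos: [641.7, -66.7, 10.2]
tcp_rot: [-90.0, -0.1, 179.7]
ft_force: [-11.9, -0.0, 6.7]
finger_gap: 85.0
```

Call:
move_arm --motion "0.1 0 0 0 0 0; 0.2 0 0 0 0 0"

```text
time: 7.43
tool_pos: [641.6, -66.7, 10.1]
tcp_rot: [-90.0, -0.4, 179.7]
ft_force: [-24.3, 0.4, 16.3]
finger_gap: 84.7
```

The tool stalled at x≈641.6 with the force rising to 24 N, so the box is against the ledge. I'll back off and check.

Call:
move_arm --motion "-0.2 0 0 0 0 0; -0.4 0 0 0 0 0; -1 0 0 0 0 0; -3 0 0 0 0 0; -6 0 0 0 0 0; -9 0 2 0 0 0; -12 0 5 0 0 0; -15 0 8 0 0 0; -18 0 10 0 0 0; -20 0 12 0 0 0"

```text
time: 8.27
tool_pos: [442.6, -66.7, 131.5]
tcp_rot: [-90.0, 0.1, 179.7]
ft_force: [0.1, -0.3, 1.0]
finger_gap: 84.4
```

```bash
python3 - <<'E'
from h import *
s=snap('top'); cv2.imwrite('pics/t6.png',cv2.resize(s['image'][130:260,120:390],None,fx=2.9,fy=2.9,interpolation=cv2.INTER_CUBIC))
t=snap('side');cv2.imwrite('pics/s6.png',cv2.resize(t['image'][110:260,160:360],None,fx=4,fy=4,interpolation=cv2.INTER_CUBIC))
g=s['image'].astype(float).sum(2)
n=[(c,cross(g[:,c],176,193,True)) for c in range(246,310,4)];n=[p for p in n if p[1]]
print('near top edge',[round(p[1],1) for p in n],fit(plane(s,n,56)))
print([(y,int(g[y,255])) for y in range(142,160)]); print([(y,int(g[y,255])) for y in range(176,196)])
E
```

```text
near top edge [np.float64(185.8), np.float64(185.8), np.float64(186.0), np.float64(186.2), np.float64(186.0), np.float64(185.8), np.float64(186.5), np.float64(186.3), np.float64(186.3), np.float64(186.2), np.float64(186.5), np.float64(186.6), np.float64(186.6), np.float64(187.0), np.float64(186.7), np.float64(185.7)] (np.float64(639.8), np.float64(1.66))
[(142, 238), (143, 187), (144, 156), (145, 153), (146, 161), (147, 158), (148, 126), (149, 92), (150, 81), (151, 77), (152, 79), (153, 78), (154, 77), (155, 77), (156, 73), (157, 96), (158, 226), (159, 356)]
[(176, 81), (177, 81), (178, 75), (179, 76), (180, 82), (181, 60), (182, 29), (183, 7), (184, 56), (185, 117), (186, 136), (187, 157), (188, 211), (189, 244), (190, 246), (191, 242), (192, 253), (193, 269), (194, 277), (195, 279)]
```

View pics/t6.png

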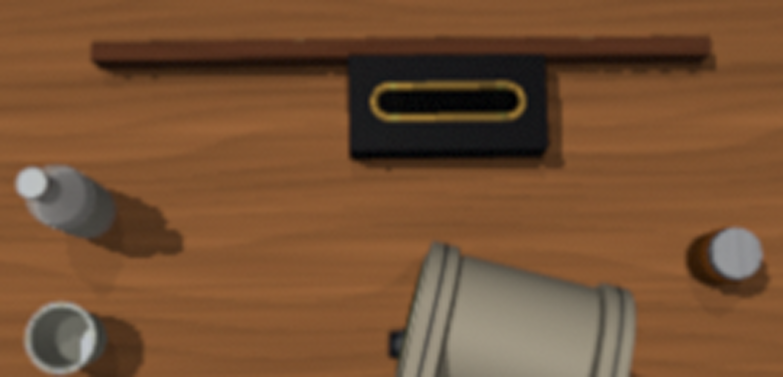

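View pics/s6.png

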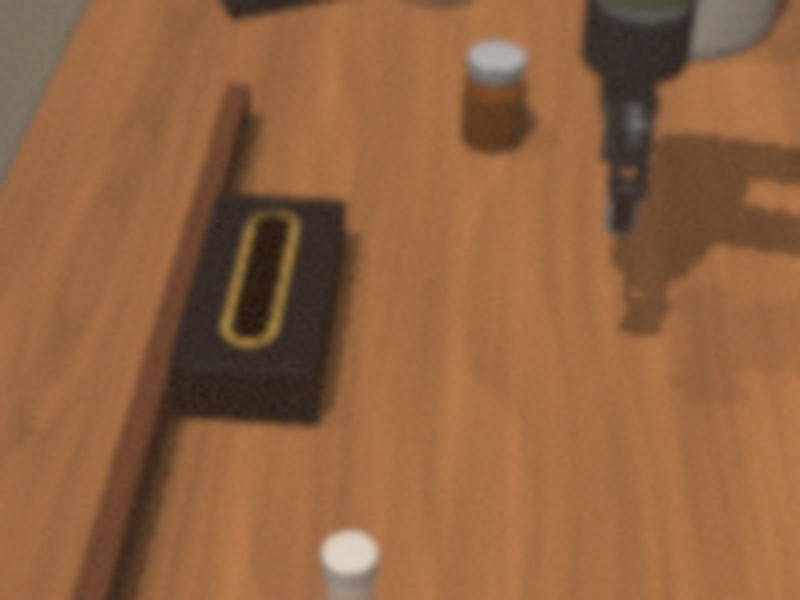

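Both views show the box flat, slot up and flush with the ledge: no wood is visible along its back edge in the crops (top row ~57, cols 350–546). I'll do one numeric check of angle and drift from the brass rim, the jar, the bottle and the cup, then hand in if it's good.

```bash
python3 - <<'E'
from h import *
s=snap('top');i=s['image'];g=i.astype(float).sum(2)
m=(((i[:,:,2].astype(int)-i[:,:,0])>35)*255).astype(np.uint8)
c,b=blob(m,243,306,153,180)
(_,_),(w,h),_=cv2.minAreaRect(c);q=c.reshape(-1,2)
P=plane(s,q,56)[:,:2]; vx,vy,x0,y0=cv2.fitLine(P.astype(np.float32),cv2.DIST_L2,0,.01,.01).ravel()
ang=np.degrees(np.arctan(vx/vy));ctr=(P.max(0)+P.min(0))/2
print('rim size',w,h,'centre',ctr,'angle',ang,'ledge face ~765.0, 0.29deg; gap',765-55-ctr[0])
o=cv2.imread('pics/top0.png')
for n,(x,y) in dict(jar=(374,217),bottle=(140,198),cup=(143,247)).items():
    d=cv2.phaseCorrelate(np.float64(cv2.cvtColor(o,6)[y-18:y+18,x-18:x+18]),np.float64(cv2.cvtColor(i,6)[y-18:y+18,x-18:x+18]));print(n,np.round(d[0],2))
if abs(ang-0.29)<2 and abs(655+55-ctr[0])<12: print('hand',r.hand_in())
E
```

```text
rim size 13.0 54.0 centre [710.22441198 -65.83205832] angle 0.7535654 ledge face ~765.0, 0.29deg; gap -0.2244119779478524
jar [-0.08  0.1 ]
bottle [ 0.06 -0.03]
cup [ 0.04 -0.01]
the job is handed in; nothing more can be done
hand None
```

I tipped the tissue box onto its base by pushing high on the slot face with the open fingers. I then slid it back until it stopped against the ledge, with the push force reaching 24 N. The arm backed off and I handed the job in at about 8.4 s.

- **Box position:** It lies flat with the slot up. Measured from the brass rim, the gap to the ledge is about -0.2 mm, so it is touching within camera accuracy. The long side is about 0.5° off the ledge direction.
- **Other objects:** The jar, bottle and cup shifted by 0.13 px or less in the top view, so they did not move.
- **Disagreement:** A fit of the box's near edge gave a 1.4° angle to the ledge instead of 0.5°. That edge blends into the side face and shadow, so I trusted the rim. Both are inside the 3.4° limit.

I viewed 10 pictures in all. The hand-in gave no verdict.

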